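Angle a batten past the bench dog into its bay

TASK

Push the loose wooden batten along the bench top, with the fingertips or the outside of the fingers only, into the three-sided timber bay, until it lies fully home, flat along the bay's back fence. A steel bench dog stands at one end of the bay's mouth and the batten is too long to go in straight, so angle it in by pushing one end and then the other. Never pinch, lift or tip the batten, and leave the mallet, the log slice and the glue bottle where they are.

Things in the scene. Friction and masses are not known exactly. Their poses are not given: they have to be found in the camera images.
- batten: Loose, plain rectangular wooden batten lying on the bench between the robot and the bay, 220 mm long, 24 mm wide, 26 mm high, about 0.1 kg. Origin at the centre of its underside; x axis across its width, y axis along its length, z up. It starts outside the mouth, roughly parallel to the back fence (within about 0.3 rad).
- bay: Fixed plywood bay: back fence and two side fences, 35 mm high, 20 mm thick; the bench top is its floor; open towards the robot. Origin on the bench at the middle of the back fence's inner face; x points out through the back fence, away from the robot (turned up to 0.1 rad); y along the fence. Inside 250 mm long (side fences' inner faces at y = +-125 mm); side fences reach from x = 0 to x = -122 mm.
- dog: Fixed upright round steel post, 19 mm diameter, 55 mm high, origin at its foot's centre. In the bay's frame it stands at x = -130 mm, y = +96.5 or -96.5 mm (either, from run to run); the other place has only a flat black empty hole. Dog to far side fence: 212 mm clear, less than the batten's length; once home the batten's end may lie behind the dog.
- mallet: Bystander: rubber mallet lying on the bench beside the bay on its +y side, 240 mm long, 60 mm high. Origin under its middle.
- log_slice: Bystander: slice of a log, 72 mm diameter, 40 mm high, standing beside the bay on its -y side. Origin under its centre.
- glue: Bystander: upright glue bottle, 52 mm diameter, 140 mm high, standing about 110 mm behind the back fence. Origin under its centre.
Mind the look-alikes: they are no part of the job. There is more than one size of the batten; the job needs the smallest.

How it is judged:
At the end, for the whole second after the job is handed in: The batten lies flat on the bench inside the bay, its middle within 8 mm of touching the back fence, parallel to that fence within 0.07 rad (4 degrees), at rest (x of batten in the frame of bay between -0.02 and 0 m and y of batten in the frame of bay between -0.03 and 0.03 m and angle between the y axis of batten and the y axis of bay, either way round below 0.07 rad and angle between batten's own z axis and vertical below 0.1 rad and height (world z) of batten below 0.005 m and linear speed of batten below 0.01 m/s and angular speed of batten below 0.1 rad/s).
It fails at once if the batten is lifted more than 15 mm off the bench (height (world z) of batten above 0.015 m).
It fails at once if the batten is tipped by more than 0.35 rad (angle between batten's own z axis and vertical above 0.35 rad).
It fails at once if the batten is taken between the fingers (grasp point between its long sides and below 40 mm, with the fingers touching it) (x of the grasp point in the frame of batten between -0.01 and 0.01 m and y of the grasp point in the frame of batten between -0.108 and 0.108 m and height (world z) of the grasp point below 0.04 m and contact force between the fingers and batten above 0.5 N).
It fails at once if the mallet, the log slice or the glue bottle is moved more than 20 mm (distance of any of mallet, log_slice, glue from where it was at the start of the episode above 0.02 m).
It also fails if it takes over 72 s, if anything falls off the work surface, if the arm or the gripper's body presses on something with over 40 N, if the wrist force passes 120 N, or if a joint passes its speed limit or range.

ROBOT

A 7-joint arm with a two-finger parallel gripper is mounted at the origin on the work surface. World frame = base frame: x ahead of the robot, y to its left, z up, the work surface at z = 0. Lengths are in m, angles in rad, forces in N, time in s.
With the tool pointing down it reaches from about 0.4 to 0.875 m from the base axis. Payload 19.3 kg.
Tool frame: the origin (TCP) lies at the very end of the fingers, on their centre line; the grasp point (between the pads) lies 19 mm behind it; z points along the fingers, y is the line along which they close (so a half turn about z gives the same grasp; the last joint's range is limited). The gripper opens to 85 mm and grips with 20 to 120 N. Pads are 22 mm wide; open, the fingers measure 114 mm over their backs; the gripper's body (76 mm by 85 mm) begins 54 mm behind the grasp point. The pads swing forward as they close: fully open they stand 13 mm farther back than shut.
Start: joints at [1.126, 0.521, -0.036, 1.599, 0.021, 1.021, -0.113], TCP at [0.229, -0.582, 0.231] pointing down, gripper open.
Joint ranges: [-2.91, 2.91], [-0.3, 2.13], [-1.5, 1.42], [0.17, 2.43], [-1.26, 4.41], [0.16, 1.93], [-2.52, 2.52]. Speed limits (rad/s): [1.89, 1.89, 2.39, 2.39, 3.01, 3.01, 3.01].

INTERFACE

Orientations are given as [roll, pitch, yaw] about the fixed x, y, z axes, in that order (R = Rz(yaw) Ry(pitch) Rx(roll)).
In Python, from workcell import bot gives the robot as it stands.
- The arm moves only by the tool jog_arm, never from a script. Its argument "motion" is a list of rows, each a list of 5 numbers: the shift along the tool's x, y, z scaled (see below), then the turn about the tool's z scaled (see below), then the opening, from 0 (shut) to 1 (fully open). A call has 1 to 12 rows; each row shifts and turns the commanded pose from where the row before left it, along the tool's axes as they then stand; what a row does not reach is not made up. The controller multiplies each number of a shift by 30 mm and each number of a turn by 0.08 rad. A row lasts 1/10 s, in which the tool goes at most 50 mm and 8.59 degrees, less where a joint would pass 70% of its speed; a pose out of reach is approached as far as the arm can. A call with a number of a shift or a turn outside -1 to 1 is refused whole. A call with a gripper value outside its range is refused whole. The fingers move at their own pace and stop on an object; "newtons" is the grip in N (left out, the last holds). Time passes only in rows, so rows that do not move let the fingers close. It gives the time, the measured TCP pose, the force, the opening and the grip force at its end, in the units of the state.
- bot.observe(): the state, without advancing time (a new reading comes with each control period).
- bot.grab_frame(name): name is "side" or "top"; returns a dict with "pixels" (480x640x3 uint8, red, green, blue), "fovy" (degrees; the focal length in pixels is half the picture's height over the tangent of half this angle, whatever the lens; pixels are square), "cx", "cy" (the principal point, pixels), "k1" (the pictures are not rectified: a ray, as slopes to the right and down, at radius r is drawn at 1 + k1 r^2 times it, then the intrinsics apply), "rvec" (rotation vector, rad) and "tvec" (3), from world to camera coordinates, as OpenCV has them. Camera axes: x right, y down, z forward; pixel columns grow to the right and rows downward; lengths in m; the calibration is good to about 2 mm. A picture is of the moment at which its call begins. There is no depth.
- bot.job_done(): hands the job in; it is judged then, once.
The state is a dict: "clock": time; "qpos": joint angles; "qd": joint speeds; "joint_efforts": joint torques, N m; "position": TCP position; "tool_rot": TCP orientation; "force": force on the tool from outside, world axes, zero at the start; "moment": the same for the moment, N m; "grip_width": finger opening in m; "finger_force": force on a finger pad.
Only numpy, scipy, OpenCV 4.12 (cv2) and the standard library are available. Lean on these libraries where they do the work, as an engineer would, in place of code of your own. Each camera call takes 0.05 s, during which the arm holds its last target. There are 200 camera calls.

## Working session

There is one attempt and no reset: what is moved stays moved. The work goes in short steps, Python scripts to look and compute and a tool call to move; the robot and the scene stay as the last step left them, time stands still between calls to the robot, and variables do not carry over. Pictures are saved under pics/ and viewed, at most 10 in all, crops included, and the job is handed in when it is done.

Besides the shell and the picture viewer there is one more tool, called by a JSON object that holds its "op" and its "data", one argument or row to a line. jog_arm: Moves the arm, as the interface text tells. Shifts and turns lie within -1 to 1; 1 stands for 30 mm of shift or 0.08 rad of turn. Its arguments: {"type":"object","properties":{"motion":{"type":"array","items":{"type":"array","items":{"type":"number"}}},"newtons":{"type":"number"}},"required":["motion"]}

```bash
mkdir -p pics; cat > h.py <<'E'
import numpy as np, cv2
from workcell import bot
def shot(n,f):
    d=bot.grab_frame(n); cv2.imwrite('pics/'+f,cv2.cvtColor(d['pixels'],cv2.COLOR_RGB2BGR)); return d
def cal(d):
    f=240/np.tan(np.radians(d['fovy'])/2)
    return np.array([[f,0,d['cx']],[0,f,d['cy']],[0,0,1]]),np.array([d['k1'],0,0,0,0.])
def w(d,uv,z):
    K,D=cal(d); p=cv2.undistortPoints(np.array(uv,float).reshape(-1,1,2),K,D).reshape(-1,2)
    R=cv2.Rodrigues(np.array(d['rvec'],float))[0]; c=-R.T@np.array(d['tvec'],float).ravel()
    r=np.c_[p,np.ones(len(p))]@R
    return c+r*((z-c[2])/r[:,2])[:,None]
def px(d,P):
    K,D=cal(d); return cv2.projectPoints(np.array(P,float).reshape(-1,1,3),np.array(d['rvec'],float),np.array(d['tvec'],float),K,D)[0].reshape(-1,2)
E
python3 - <<'E'
from h import *
import pickle
for n in('top','side'):
    d=shot(n,n+'0.png'); pickle.dump(d,open(n+'.pkl','wb')); print(n,d['fovy'],d['k1'],d['rvec'],d['tvec'])
s=bot.observe(); print(s['clock'],s['position'],s['tool_rot'],s['force'],s['grip_width'])
E
```

```text
top 49.942973979171214 -0.01490334391583244 [ 2.09531102 -2.10077339  0.23539911] [-0.00133239  0.54240169  1.03472214]
side 45.58691002656771 0.061622965962933575 [ 0.54190456 -2.79762928  1.0173065 ] [0.50928175 0.19981426 1.05689179]
0.1 [ 0.22868872 -0.58137619  0.23082034] [-3.14068805e+00  5.87164753e-05  3.74777936e-01] [-0.31683449  0.08516019  0.26959604] 0.08537721983416223
```

View pics/top0.png

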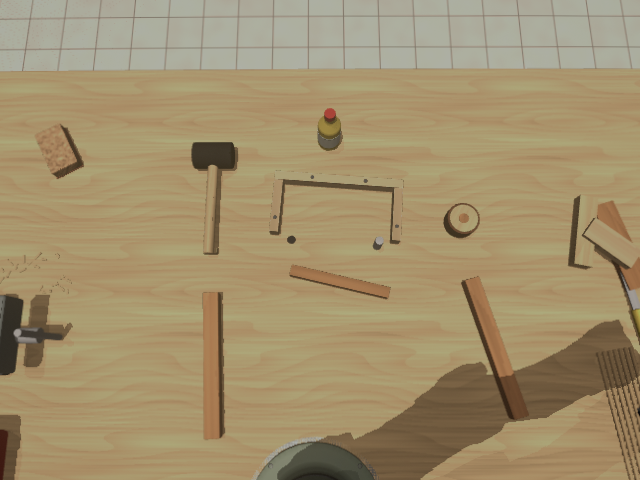

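View pics/side0.png

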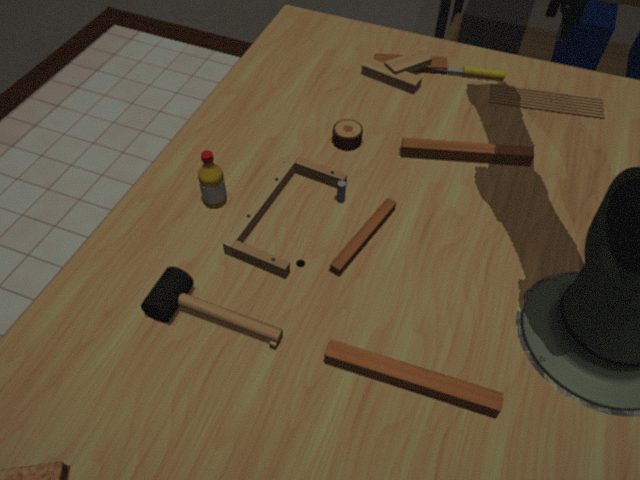

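Batten candidates in the top picture are (340,281), (211,365) and (495,347). The one at (340,281) is the shortest and lies at the bay's mouth, so it fits. The dog is at (379,242) on the -y side, and the empty hole is at (291,240). I'll confirm in an enlarged crop.

```bash
python3 - <<'E'
import cv2
i=cv2.imread('pics/top0.png')[160:310,255:425]
cv2.imwrite('pics/crop0.png',cv2.resize(i,None,fx=4,fy=4,interpolation=cv2.INTER_CUBIC))
E
```

```text
(no output)
```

View pics/crop0.png

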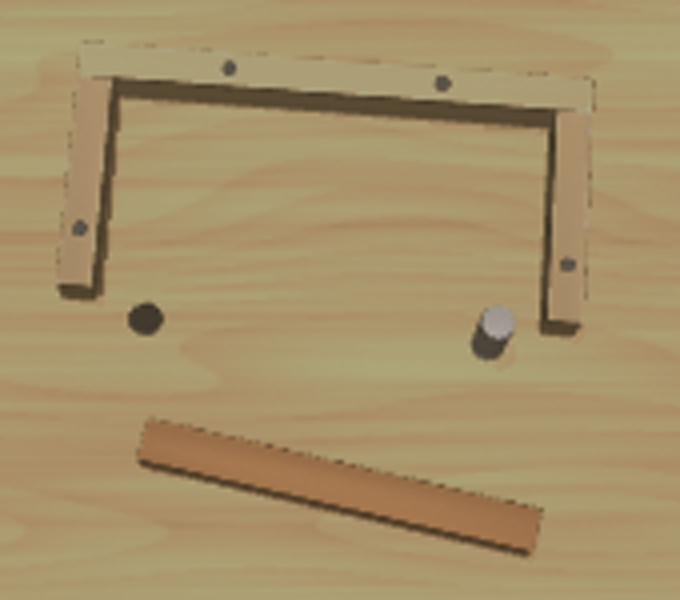

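The crop shows the short batten's top corners at (150,418), (543,509), (531,547) and (140,458). The bay's inner top corners are at (114,78) and (556,109), the dog's top at (498,322), and the hole at (146,319).

```bash
cat >> h.py <<'E'
import pickle
def bayfit(d):
    u=lambda L:[(x/4+254.6,y/4+159.6) for x,y in L]
    bc=w(d,u([(114,78),(556,109),(95,288),(549,320)]),.035)[:,:2]
    return bc,w(d,u([(498,322)]),.055)[0,:2],w(d,u([(146,319)]),0)[0,:2]
E
python3 - <<'E'
from h import *
d=pickle.load(open('top.pkl','rb'))
bc,dog,hole=bayfit(d); print(bc,dog,hole)
o=(bc[0]+bc[1])/2; v=bc[0]-bc[1]; print('len',np.linalg.norm(v)); 
v2=hole-dog; print('doghole',np.linalg.norm(v2)); 
for q in(v,v2): print('yaw',np.arctan2(-q[0],q[1]))
v=v/np.linalg.norm(v)+v2/np.linalg.norm(v2); th=np.arctan2(-v[0],v[1])
X=np.array([np.cos(th),np.sin(th)]);Y=np.array([-X[1],X[0]])
o2=(dog+hole)/2+.13*X; print('o',o,o2,th)
b=w(d,[(x/4+254.6,y/4+159.6) for x,y in[(150,418),(543,509),(531,547),(140,458)]],.026)[:,:2]
print('batten',b,b.mean(0)); o=(o+o2)/2
print('bay frame',[( (p-o)@X,(p-o)@Y) for p in [*b,b.mean(0),dog,hole,*bc]])
print(px(d,[[.5,0,0],[.6,0,0]]))
E
```

```text
[[ 0.69988423  0.07015333]
 [ 0.68055866 -0.1777201 ]
 [ 0.57787785  0.07907449]
 [ 0.55897708 -0.16944986]] [ 0.55312117 -0.13910616] [0.5687775  0.05278598]
len 0.2486256466231566
doghole 0.1925297802086909
yaw -0.07780804473059687
yaw -0.08140893236330098
o [ 0.69022145 -0.05378339] [ 0.69053761 -0.05349826] -0.07960848854694894
batten [[ 0.5068664   0.04871604]
 [ 0.45622948 -0.16382739]
 [ 0.43567328 -0.15667018]
 [ 0.48477122  0.05396616]] [ 0.47088509 -0.05445384]
bay frame [(np.float64(-0.19107180326263856), np.float64(0.08743891653345844)), (np.float64(-0.22464595768463116), np.float64(-0.12845824785202697)), (np.float64(-0.24570622314352394), np.float64(-0.12295842423683906)), (np.float64(-0.21351451097323354), np.float64(0.09091530754761673)), (np.float64(-0.21873462376600677), np.float64(-0.01826561200194772)), (np.float64(-0.13002707349182926), np.float64(-0.09611005267267604)), (np.float64(-0.1296804346268663), np.float64(0.09641941548403006)), (np.float64(-0.0003700640737552101), np.float64(0.12415794041985997)), (np.float64(7.757219245109644e-05), np.float64(-0.124467303231214)), (np.float64(-0.12269948518741422), np.float64(0.12334836810119973)), (np.float64(-0.12177663999481504), np.float64(-0.12589196180640194))]
[[314.51740748 269.27445676]
 [314.4505802  225.91960629]]
```

{"op": "jog_arm", "data": {
  "motion": [
    [0,0,0,0.95,0],
    [0,0,0,0.95,0],
    [0,0,0,0.95,0],
    [0,0,0,0.95,0],
    [0,0,0,0.95,0],
    [0,0,0,0.95,0],
    [0.5,-1,0,0,0],
    [0.5,-1,0,0,0],
    [0.5,-1,0,0,0],
    [0.5,-1,0,0,0],
    [0.5,-1,0,0,0],
    [0.5,-1,0,0,0]
  ]
}}

```text
clock: 1.3
position: [0.3335, -0.4082, 0.2311]
tool_rot: [-3.141, 0.0, -0.081]
force: [1.0, 0.1, -0.1]
grip_width: 0.0001
finger_force: 0.0
```

{"op": "jog_arm", "data": {
  "motion": [
    [0.5,-1,0,0,0],
    [0.5,-1,0,0,0],
    [0.5,-1,0,0,0],
    [0.5,-1,0,0,0],
    [0,-1,0,0,0],
    [0,-1,0,0,0],
    [0,-1,0,0,0],
    [0,-1,0,0,0],
    [0,-1,0,0,0],
    [0,-1,0,0,0],
    [0,-1,0,0,0]
  ]
}}

```text
clock: 2.4
position: [0.4195, -0.0843, 0.2312]
tool_rot: [3.142, 0.0, -0.081]
force: [0.7, -0.2, -0.3]
grip_width: -0.0001
finger_force: 0.0
```

```bash
cat >> h.py <<'E'
from scipy.optimize import minimize
O=np.array([.6904,-.0536]);TH=-.0796
BX=np.array([np.cos(TH),np.sin(TH)]);BY=np.array([-BX[1],BX[0]])
def b2w(p): p=np.atleast_2d(p)/1000; return O+p[:,:1]*BX+p[:,1:2]*BY
def w2b(P): q=np.atleast_2d(P)-O; return np.c_[q@BX,q@BY]*1000
def tool():
    s=bot.observe(); r=s['tool_rot']
    print('t %.1f tool bay mm'%s['clock'],w2b(s['position'][:2])[0].round(1),'z %.1f'%(s['position'][2]*1000),'yaw rel %.3f'%(r[2]-TH),'tilt',np.round([abs(r[0])-np.pi,r[1]],3),'F',np.round(s['force'],1),'grip %.3f'%s['grip_width'])
def batten(f=None):
    d=bot.grab_frame('top'); im=cv2.cvtColor(d['pixels'],cv2.COLOR_RGB2BGR)
    if f: cv2.imwrite('pics/'+f,cv2.resize(im[150:330,240:440],None,fx=4,fy=4,interpolation=cv2.INTER_CUBIC)[:600,:800])
    h=cv2.cvtColor(im,cv2.COLOR_BGR2HSV).astype(int)
    m=((h[...,0]<=13)&(h[...,1]>105)&(h[...,2]>120)).astype(np.uint8); m[:150]=0;m[335:]=0;m[:,:240]=0;m[:,440:]=0
    n,l,st,c=cv2.connectedComponentsWithStats(m); k=1+np.argmax(st[1:,4]); ys,xs=np.where(l==k)
    P=w2b(w(d,np.c_[xs,ys],.026)[:,:2]).astype(np.float32)
    (cx,cy),sz,a=cv2.minAreaRect(P); B=cv2.boxPoints(((cx,cy),sz,a)); e=B[1]-B[0] if np.linalg.norm(B[1]-B[0])>np.linalg.norm(B[2]-B[1]) else B[2]-B[1]
    e=e/np.linalg.norm(e)*(1 if e[1]>0 else -1)
    print('batten bay c',np.round((cx,cy),1),'size',np.round(sz,1),'alpha deg %.1f'%np.degrees(np.arctan2(e[0],e[1])),'ends +y',np.round(np.array((cx,cy))+110*e,1),'-y',np.round(np.array((cx,cy))-110*e,1))
E
python3 -c "
from h import *
tool(); batten()"
```

```text
t 2.4 tool bay mm [-267.6  -52.1] z 231.2 yaw rel -0.002 tilt [-0.  0.] F [ 0.7 -0.2 -0.3] grip -0.000Traceback (most recent call last):
  File "<string>", line 3, in <module>
    tool(); batten()
            ~~~~~~^^
  File "h.py", line 33, in batten
    n,l,st,c=cv2.connectedComponentsWithStats(m); k=1+np.argmax(st[1:,4]); ys,xs=np.where(l==k)
                                                      ~~~~~~~~~^^^^^^^^^^
    return _wrapfunc(a, 'argmax', axis=axis, out=out, **kwds)
    return bound(*args, **kwds)
ValueError: attempt to get argmax of an empty sequence
```

```bash
python3 -c "
from h import *
im=cv2.imread('pics/top0.png');h=cv2.cvtColor(im,cv2.COLOR_BGR2HSV)
print(h[281,340],h[275,310],h[290,380],h[287,343],'bench',h[260,330],h[300,330],'fence',h[190,279],h[184,340])
shot('top','top1.png')"
```

```text
[ 14 132 166] [ 14 131 165] [ 14 133 159] [ 14 136 105] bench [ 20  94 171] [ 22  87 172] fence [ 17  96 170] [ 18 108  78]
```

{"op": "jog_arm", "data": {
  "motion": [
    [0,-1,0,0,0],
    [0,-1,0,0,0],
    [0,-1,0,0,0],
    [0,-1,0,0,0],
    [0,0,0,0,0]
  ]
}}

```text
clock: 3.0
position: [0.4296, 0.0371, 0.2313]
tool_rot: [-3.141, -0.0, -0.077]
force: [0.0, -1.2, -0.6]
grip_width: 0.0002
finger_force: 0.0
```

View pics/top1.png

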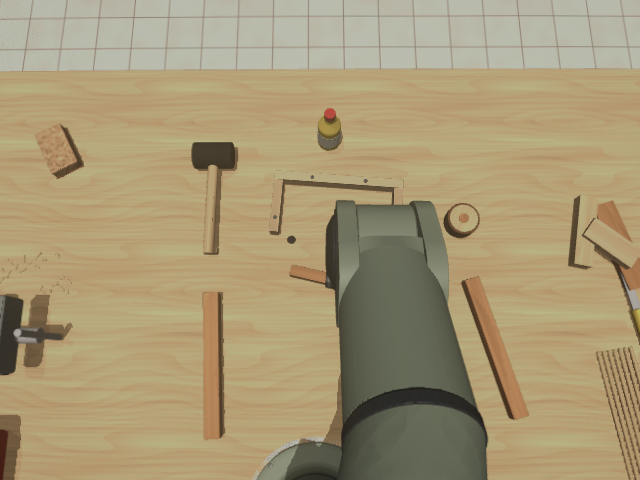

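The arm covers the batten in the top view, so I'll fit its known box to the red mask from both cameras.

```bash
python3 - <<'E'
from h import *
s=open('h.py').read(); i=s.index('def batten'); open('h.py','w').write(s[:i]+'''
def box(p):
    x,y,a=p; u=np.array([np.sin(a),np.cos(a)]);n=np.array([u[1],-u[0]])
    q=b2w([np.array([x,y])+i*110*u+j*12*n for i in(1,-1) for j in(1,-1)])
    return np.r_[np.c_[q,np.zeros(4)],np.c_[q,np.full(4,.026)]]
ROI=np.c_[b2w([(-320,-190),(-320,170),(5,170),(5,-190)]),np.zeros(4)]
def prep(d):
    h=cv2.cvtColor(d['pixels'],cv2.COLOR_RGB2HSV).astype(int)
    red=(h[...,0]>=8)&(h[...,0]<=15)&(h[...,1]>115)&(h[...,2]>60)
    bench=(h[...,0]>=17)&(h[...,0]<=26)&(h[...,1]>60)&(h[...,1]<125)&(h[...,2]>90)
    roi=np.zeros(red.shape,np.uint8); cv2.fillConvexPoly(roi,px(d,ROI).round().astype(np.int32),1)
    return d,red&(roi>0),bench
def sil(d,p):
    H=cv2.convexHull(px(d,box(p)).astype(np.float32)).reshape(-1,2)
    m=np.zeros((1920,2560),np.uint8); cv2.fillConvexPoly(m,((H+.5)*4).round().astype(np.int32),1)
    return cv2.resize(m.astype(np.float32),(640,480),interpolation=cv2.INTER_AREA)
def batten(p0,names=('top','side')):
    V=[prep(bot.grab_frame(n)) for n in names]
    def cost(p):
        c=0
        for d,r,b in V: s=sil(d,p); c+=(r*(1-s)).sum()+(b*s).sum()
        return c
    best=None
    for da in(0,.25,-.25):
        q=np.array([p0[0],p0[1],np.radians(p0[2])+da])
        m=minimize(cost,q,method='Nelder-Mead',options=dict(initial_simplex=q+np.array([[0,0,0],[15,0,0],[0,15,0],[0,0,.15]]),xatol=.3,fatol=1,maxiter=120))
        if best is None or m.fun<best.fun: best=m
    x,y,a=best.x; u=110*np.array([np.sin(a),np.cos(a)])
    print('batten c %.1f %.1f alpha %.1f cost %.0f red'%(x,y,np.degrees(a),best.fun),[int(r.sum()) for _,r,_ in V],'+y end',np.round([x+u[0],y+u[1]],1),'-y end',np.round([x-u[0],y-u[1]],1))
''')
E
python3 -c "
from h import *
tool(); batten((-218,-18,9))
h=cv2.cvtColor(cv2.imread('pics/side0.png'),cv2.COLOR_BGR2HSV); print(h[235,364],h[240,367],h[226,374],'bench',h[200,300],h[280,330])"
```

```text
t 3.0 tool bay mm [-267.2   69.6] z 231.3 yaw rel 0.002 tilt [-0.001 -0.   ] F [ 0.  -1.2 -0.6] grip 0.000
batten c -215.9 -18.3 alpha 11.1 cost 1060 red [482, 1785] +y end [-194.7   89.7] -y end [-237.1 -126.2]
[ 14 160 105] [ 26 105  34] [ 12 152 106] bench [ 18 115 120] [ 15 118 119]
```

```bash
sed -i "s/def prep(d):/def prep(d):\n    S=115 if d['fovy']>47 else 136/; s/(h\[...,1\]>115)/(h[...,1]>S)/; s/(h\[...,0\]>=17)&(h\[...,0\]<=26)&(h\[...,1\]>60)&(h\[...,1\]<125)/(h[...,0]>=14)\&(h[...,0]<=26)\&(h[...,1]>60)\&(h[...,1]<S-3)/" h.py
python3 -c "
from h import *
batten((-218,-18,9))"
```

```text
batten c -219.7 -17.1 alpha 8.4 cost 89 red [454, 603] +y end [-203.6   91.7] -y end [-235.8 -125.9]
```

{"op": "jog_arm", "data": {
  "motion": [
    [0,0,1,0,0],
    [0,0,1,0,0],
    [0,0,1,0,0],
    [0,0,1,0,0],
    [0,0,1,0,0],
    [0,0,1,0,0],
    [0,0,1,0,0],
    [0,0,0.35,0,0],
    [0,0,0,0,0]
  ]
}}

```text
clock: 4.1
position: [0.4287, 0.0334, 0.01]
tool_rot: [3.141, 0.002, -0.082]
force: [0.4, 0.5, 1.2]
grip_width: 0.0
finger_force: 0.0
```

```bash
python3 -c "
from h import *
tool();batten((-218,-18,9)); shot('side','side1.png')"
```

```text
t 4.1 tool bay mm [-267.8   65.9] z 10.0 yaw rel -0.002 tilt [-0.001  0.002] F [0.4 0.5 1.2] grip 0.000
batten c -217.6 -16.7 alpha 9.7 cost 20 red [113, 217] +y end [-199.    91.7] -y end [-236.1 -125.1]
```

View pics/side1.png

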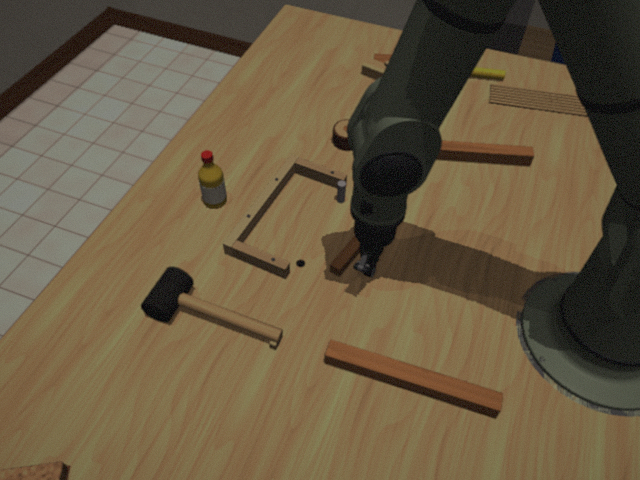

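The side view shows the shut fingers at (365,265) just behind the +y end of the batten (330–360, 250–270). I'll push that end forward now.

{"op": "jog_arm", "data": {
  "motion": [
    [0.5,-0.2,0,0,0],
    [0.5,-0.2,0,0,0],
    [0.3,0,0,0,0],
    [0.3,0,0,0,0],
    [0.3,0,0,0,0],
    [0.3,0,0,0,0],
    [0.3,0,0,0,0],
    [0.3,0,0,0,0],
    [0.3,0,0,0,0],
    [0,0,0,0,0]
  ]
}}

```text
clock: 5.25
position: [0.5243, 0.0384, 0.0108]
tool_rot: [-3.141, -0.001, -0.082]
force: [0.0, 0.4, 0.4]
grip_width: -0.0
finger_force: 0.0
```

```bash
python3 -c "
from h import *
tool();batten((-190,-10,25))"
```

```text
t 5.2 tool bay mm [-172.9   78.5] z 10.8 yaw rel -0.002 tilt [-0.    -0.001] F [0.  0.4 0.4] grip -0.000
batten c -193.2 -17.4 alpha 30.9 cost 34 red [0, 220] +y end [-136.7   77. ] -y end [-249.7 -111.8]
```

{"op": "jog_arm", "data": {
  "motion": [
    [-0.6,0.2,0,0,0],
    [0,0.3,0,0,0],
    [0.3,0,0,0,0],
    [0.3,0,0,0,0],
    [0.3,0,0,0,0],
    [0.3,0,0,0,0],
    [0,0,0,0,0]
  ]
}}

```text
clock: 6.05
position: [0.5413, 0.0222, 0.0107]
tool_rot: [-3.141, -0.001, -0.081]
force: [-0.0, 0.0, -0.5]
grip_width: 0.0002
finger_force: 0.0
```

```bash
python3 -c "
from h import *
tool();batten((-185,-15,40))"
```

```text
t 6.0 tool bay mm [-154.7   63.7] z 10.7 yaw rel -0.002 tilt [-0.    -0.001] F [-0.   0.  -0.5] grip 0.000
batten c -173.9 -24.9 alpha 45.4 cost 25 red [0, 95] +y end [-95.5  52.4] -y end [-252.2 -102.1]
```

{"op": "jog_arm", "data": {
  "motion": [
    [-0.6,0,0,0,0],
    [0,0,-1,0,0],
    [0,0,-1,0,0],
    [-0.5,0.9,0,0,0],
    [-0.5,0.9,0,0,0],
    [-0.5,0.9,0,0,0],
    [-0.5,0.9,0,0,0],
    [-0.5,0.9,0,0,0],
    [-0.5,0.9,0,0,0],
    [-0.5,1,0,0,0],
    [0,0,0,-0.8,0],
    [0,0,0,-1,0]
  ]
}}

```text
clock: 7.35
position: [0.4008, -0.16, 0.0709]
tool_rot: [3.141, 0.0, 0.064]
force: [-0.2, 0.2, 0.5]
grip_width: -0.0
finger_force: 0.0
```

{"op": "jog_arm", "data": {
  "motion": [
    [0,0,0,-1,0],
    [0,0,0,-1,0],
    [0,0,0,-1,0],
    [0,0,0,-1,0],
    [0,0,0,-1,0],
    [0,0,0,-1,0],
    [0,0,0,-1,0],
    [0,0,0,-1,0],
    [0,0,0,0,0]
  ]
}}

```text
clock: 8.25
position: [0.4013, -0.1592, 0.0708]
tool_rot: [-3.141, 0.0, 0.704]
force: [0.4, -0.0, -0.8]
grip_width: -0.0001
finger_force: 0.0
```

```bash
python3 -c "
from h import *
tool();batten((-174,-25,45)); print(bot.observe()['qpos'])"
```

```text
t 8.2 tool bay mm [-279.8 -128.2] z 70.8 yaw rel 0.784 tilt [-0.  0.] F [ 0.4 -0.  -0.8] grip -0.000
batten c -184.4 -21.1 alpha 37.3 cost 180 red [1056, 930] +y end [-117.7   66.4] -y end [-251.  -108.6]
[ 0.56110593  0.52883193 -0.4077632   2.20110088  0.44014902  0.48866372
 -1.0605151 ]
```

{"op": "jog_arm", "data": {
  "motion": [
    [0,0,0,-0.85,0],
    [0,0,0,-0.85,0],
    [0,0.37,0,0,0],
    [0,0,1,0,0],
    [0,0,1,0,0],
    [0.5,0,0,0,0],
    [0.3,0,0,0,0],
    [0.3,0,0,0,0],
    [0.3,0,0,0,0],
    [0.3,0,0,0,0],
    [0.3,0,0,0,0],
    [0,0,0,0,0]
  ]
}}

```text
clock: 9.55
position: [0.4511, -0.121, 0.0111]
tool_rot: [3.141, -0.001, 0.84]
force: [-0.6, -1.1, -0.0]
grip_width: 0.0001
finger_force: 0.0
```

```bash
python3 -c "
from h import *
tool();batten((-164,0,37))"
```

```text
t 9.6 tool bay mm [-233.2  -86.2] z 11.1 yaw rel 0.919 tilt [-0.001 -0.001] F [-0.6 -1.1 -0. ] grip 0.000
batten c -161.6 9.4 alpha 37.0 cost 160 red [852, 905] +y end [-95.4  97.3] -y end [-227.8  -78.5]
```

{"op": "jog_arm", "data": {
  "motion": [
    [0.4,0,0,0,0],
    [-0.5,0,0,0,0],
    [0,-0.75,0,0,0],
    [0,-0.75,0,0,0],
    [1,0,0,0,0],
    [1,0,0,0,0],
    [1,0,0,0,0],
    [1,0,0,0,0],
    [0.7,0,0,0,0],
    [0,0,0,0,0]
  ]
}}

```text
clock: 10.65
position: [0.5105, 0.0134, 0.0109]
tool_rot: [3.141, -0.002, 0.841]
force: [0.4, -0.8, 0.1]
grip_width: 0.0002
finger_force: 0.0
```

{"op": "jog_arm", "data": {
  "motion": [
    [0,0.4,0,0,0],
    [0,0.3,0,0,0],
    [0,0.3,0,0,0],
    [0,0.3,0,0,0],
    [0,0.3,0,0,0],
    [0,0.3,0,0,0],
    [0,0,0,0,0]
  ]
}}

```text
clock: 11.35
position: [0.552, -0.0286, 0.0108]
tool_rot: [3.141, -0.0, 0.837]
force: [-0.2, 0.1, -1.2]
grip_width: -0.0002
finger_force: 0.0
```

```bash
python3 -c "
from h import *
tool();batten((-125,0,37))"
```

```text
t 11.3 tool bay mm [-139.9   13.9] z 10.8 yaw rel 0.917 tilt [-0.001 -0.   ] F [-0.2  0.1 -1.2] grip -0.000
batten c -116.9 -11.3 alpha 34.3 cost 47 red [0, 328] +y end [-54.8  79.5] -y end [-178.9 -102.2]
```

{"op": "jog_arm", "data": {
  "motion": [
    [0,-0.5,0,0,0],
    [-1,0,0,0,0],
    [-1,0,0,0,0],
    [-1,0,0,0,0],
    [-1,0,0,0,0],
    [-1,0,0,0,0],
    [0,0.9,0,0,0],
    [0,0.9,0,0,0],
    [0,0,0,-0.7,0],
    [0,0,0,0,0]
  ]
}}

```text
clock: 12.45
position: [0.4798, -0.165, 0.0107]
tool_rot: [-3.141, -0.0, 0.896]
force: [-0.1, 0.7, -0.8]
grip_width: 0.0002
finger_force: 0.0
```

```bash
python3 -c "
from h import *
tool();batten((-117,-11,34))"
```

```text
t 12.4 tool bay mm [-201.1 -127.8] z 10.7 yaw rel 0.975 tilt [-0. -0.] F [-0.1  0.7 -0.8] grip 0.000
batten c -119.5 -5.5 alpha 37.5 cost 227 red [1033, 932] +y end [-52.6  81.8] -y end [-186.4  -92.9]
```

{"op": "jog_arm", "data": {
  "motion": [
    [0,0,0,0.7,0],
    [0,-0.32,0,0,0],
    [0.5,0,0,0,0],
    [0.3,0,0,0,0],
    [0.3,0,0,0,0],
    [0.3,0,0,0,0],
    [0.3,0,0,0,0],
    [0.3,0,0,0,0],
    [0,0,0,0,0]
  ]
}}

```text
clock: 13.45
position: [0.5138, -0.1127, 0.0108]
tool_rot: [3.141, -0.001, 0.84]
force: [0.6, 0.6, -0.7]
grip_width: 0.0001
finger_force: 0.0
```

```bash
python3 -c "
from h import *
tool();batten((-100,23,37)); shot('top','top2.png')"
```

```text
t 13.4 tool bay mm [-171.3  -73. ] z 10.8 yaw rel 0.920 tilt [-0.    -0.001] F [ 0.6  0.6 -0.7] grip 0.000
batten c -97.5 21.7 alpha 36.9 cost 223 red [872, 880] +y end [-31.4 109.6] -y end [-163.5  -66.3]
```

View pics/top2.png

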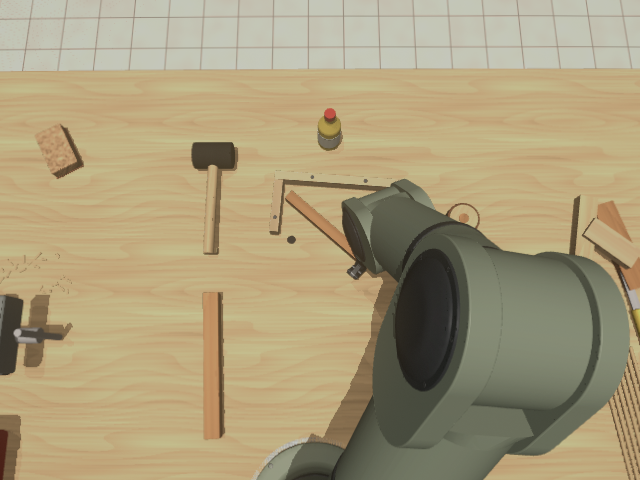

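The batten is angled into the bay, with its +y end at about (290,196) near the corner and its -y end at about (358,262), clear of the dog. I'll nudge it a little further along its axis and then swing it from its near side.

{"op": "jog_arm", "data": {
  "motion": [
    [0.25,0,0,0,0],
    [-0.5,0,0,0,0],
    [0,-0.75,0,0,0],
    [0,-0.75,0,0,0],
    [0.9,0,0,0,0],
    [0.9,0,0,0,0],
    [1,0,0,0,0],
    [0,0.4,0,0,0],
    [0,0,0,0,0]
  ]
}}

```text
clock: 14.5
position: [0.5401, -0.036, 0.0107]
tool_rot: [3.141, 0.0, 0.838]
force: [0.3, -1.0, 0.0]
grip_width: 0.0001
finger_force: 0.0
```

```bash
python3 -c "
from h import *
tool();batten((-93,27,37))"
```

```text
t 14.5 tool bay mm [-151.2    5.6] z 10.7 yaw rel 0.918 tilt [-0.001  0.   ] F [ 0.3 -1.   0. ] grip 0.000
batten c -98.0 20.3 alpha 37.3 cost 171 red [77, 582] +y end [-31.3 107.9] -y end [-164.6  -67.2]
```

{"op": "jog_arm", "data": {
  "motion": [
    [0,0.3,0,0,0],
    [0.05,0.3,0,0,0],
    [0.05,0.3,0,0,0],
    [0.05,0.3,0,0,0],
    [0,0,0,0,0]
  ]
}}

```text
clock: 15.1
position: [0.5703, -0.0568, 0.0107]
tool_rot: [3.141, -0.0, 0.837]
force: [0.3, 0.2, 0.7]
grip_width: -0.0
finger_force: 0.0
```

```bash
python3 -c "
from h import *
tool();batten((-80,15,28))"
```

```text
t 15.1 tool bay mm [-119.5  -12.7] z 10.7 yaw rel 0.917 tilt [-0.001 -0.   ] F [0.3 0.2 0.7] grip -0.000
batten c -73.3 10.4 alpha 24.9 cost 203 red [331, 610] +y end [-27.  110.2] -y end [-119.6  -89.4]
```

{"op": "jog_arm", "data": {
  "motion": [
    [0.2,0.2,0,0,0],
    [0.2,0.2,0,0,0],
    [0,0,0,0,0]
  ]
}}

```text
clock: 15.5
position: [0.5876, -0.0544, 0.0109]
tool_rot: [3.141, -0.001, 0.839]
force: [0.1, -0.3, 0.2]
grip_width: -0.0
finger_force: 0.0
```

```bash
python3 -c "
from h import *
tool();batten((-65,12,21)); d=shot('top','t3.png')
i=cv2.imread('pics/t3.png')[160:310,255:425]
cv2.imwrite('pics/crop3.png',cv2.resize(i,None,fx=4,fy=4,interpolation=cv2.INTER_CUBIC))"
```

```text
t 15.5 tool bay mm [-102.5   -8.9] z 10.9 yaw rel 0.919 tilt [-0.001 -0.001] F [ 0.1 -0.3  0.2] grip -0.000
batten c -61.3 6.9 alpha 18.8 cost 198 red [356, 578] +y end [-25.8 111. ] -y end [-96.7 -97.2]
```

View pics/crop3.png

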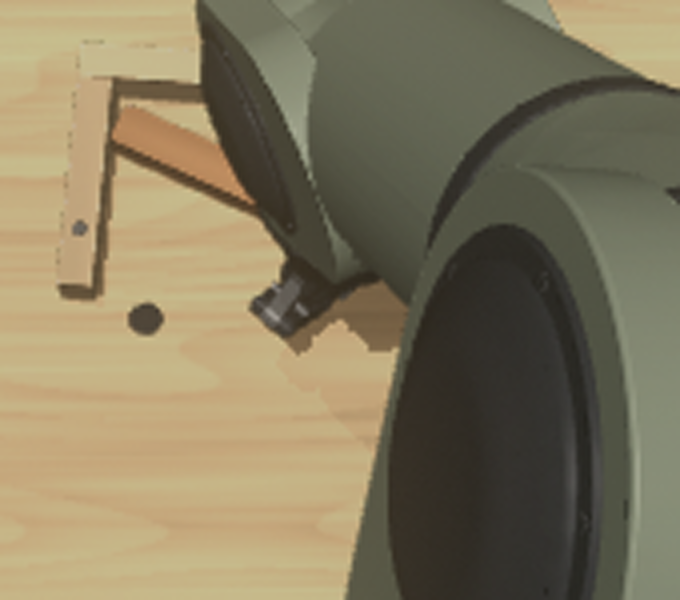

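The crop shows the batten's +y end against the +y fence at about (115,125), with the arm hiding the rest. The tool has drifted towards the batten's middle, so I'll shift it towards the -y end and keep swinging.

{"op": "jog_arm", "data": {
  "motion": [
    [-0.85,0,0,0,0],
    [-0.85,0,0,0,0],
    [0.18,0.24,0,0,0],
    [0.18,0.24,0,0,0],
    [0.18,0.24,0,0,0],
    [0.18,0.24,0,0,0],
    [0.18,0.24,0,0,0],
    [0,0,0,0,0]
  ]
}}

```text
clock: 16.45
position: [0.5982, -0.0963, 0.0107]
tool_rot: [3.141, -0.001, 0.839]
force: [-0.4, -0.2, 0.4]
grip_width: -0.0003
finger_force: 0.0
```

```bash
python3 -c "
from h import *
tool();batten((-50,6,12))"
```

```text
t 16.4 tool bay mm [-88.5 -49.9] z 10.7 yaw rel 0.919 tilt [-0.    -0.001] F [-0.4 -0.2  0.4] grip -0.000
batten c -46.7 0.7 alpha 11.7 cost 235 red [644, 685] +y end [-24.5 108.4] -y end [ -68.9 -107.1]
```

{"op": "jog_arm", "data": {
  "motion": [
    [0.18,0.24,0,0,0],
    [0.18,0.24,0,0,0],
    [0.18,0.24,0,0,0],
    [0.12,0.16,0,0,0],
    [0,0,0,0,0]
  ]
}}

```text
clock: 17.05
position: [0.6306, -0.0996, 0.0107]
tool_rot: [3.141, -0.001, 0.839]
force: [-0.0, 0.3, 0.6]
grip_width: 0.0
finger_force: 0.0
```

```bash
python3 -c "
from h import *
tool();batten((-30,0,3))"
```

```text
t 17.1 tool bay mm [-55.9 -50.6] z 10.7 yaw rel 0.918 tilt [-0.    -0.001] F [-0.   0.3  0.6] grip 0.000
batten c -24.7 -3.2 alpha 1.9 cost 185 red [678, 673] +y end [-21.1 106.7] -y end [ -28.3 -113.2]
```

{"op": "jog_arm", "data": {
  "motion": [
    [-0.18,-0.24,0,0,0],
    [0.64,-0.5,0,0,0],
    [0.5,-0.4,0,0,0],
    [0.18,0.24,0,0,0],
    [0.18,0.24,0,0,0],
    [0.12,0.16,0,0,0],
    [0,0,0,0,0]
  ]
}}

```text
clock: 17.85
position: [0.648, -0.0585, 0.0107]
tool_rot: [3.141, -0.0, 0.838]
force: [-0.4, 0.0, -0.8]
grip_width: -0.0002
finger_force: 0.0
```

```bash
python3 -c "
from h import *
tool();batten((-15,0,2))"
```

```text
t 17.9 tool bay mm [-41.9  -8.2] z 10.7 yaw rel 0.917 tilt [-0. -0.] F [-0.4  0.  -0.8] grip -0.000
batten c -10.7 -1.8 alpha -2.0 cost 158 red [454, 486] +y end [-14.6 108.1] -y end [  -6.9 -111.7]
```

{"op": "jog_arm", "data": {
  "motion": [
    [0.06,0.08,0,0,0],
    [0.04,0.05,0,0,0],
    [0,0,0,0,0]
  ]
}}

```text
clock: 18.25
position: [0.6509, -0.0581, 0.0103]
tool_rot: [-3.139, 0.003, 0.839]
force: [-9.0, -1.0, 4.6]
grip_width: -0.0004
finger_force: 4.8
```

{"op": "jog_arm", "data": {
  "motion": [
    [-0.3,-0.4,0,0,0],
    [0.8,-0.6,0,0,0],
    [0.8,-0.6,0,0,0],
    [0.18,0.24,0,0,0],
    [0.12,0.16,0,0,0],
    [0,0,0,0,0]
  ]
}}

```text
clock: 18.85
position: [0.656, 0.003, 0.0102]
tool_rot: [-3.137, 0.002, 0.84]
force: [-11.6, 8.7, 5.1]
grip_width: 0.0003
finger_force: 6.6
```

```bash
python3 -c "
from h import *
tool();batten((-12,0,0))"
```

```text
t 18.9 tool bay mm [-38.8  53.7] z 10.2 yaw rel 0.919 tilt [-0.004  0.002] F [-11.6   8.7   5.1] grip 0.000
batten c -6.1 -0.4 alpha -2.4 cost 150 red [123, 322] +y end [-10.7 109.5] -y end [  -1.6 -110.3]
```

{"op": "jog_arm", "data": {
  "motion": [
    [-0.4,-0.53,0,0,0],
    [-0.6,-0.8,0,0,0],
    [0,0,-1,0,0],
    [0,0,-1,0,0],
    [0,0,-1,0,0],
    [-0.6,-0.8,-0.5,0,0],
    [-0.6,-0.8,0,0,0],
    [-0.6,-0.8,0,0,0],
    [-0.6,-0.8,0,0,0],
    [0,0,0,0,0]
  ]
}}

```text
clock: 19.95
position: [0.4857, 0.0158, 0.116]
tool_rot: [-3.141, 0.002, 0.838]
force: [0.6, -1.7, 0.3]
grip_width: 0.0
finger_force: 0.0
```

```bash
python3 -c "
from h import *
tool();batten((-12,0,0)); d=shot('top','t4.png')
a=cv2.imread('pics/t4.png')[160:235,255:425]
shot('side','s4.png'); b=cv2.imread('pics/s4.png')[140:290,210:380]
r=lambda i:cv2.resize(i,(680,i.shape[0]*4*(1 if i is a else 1)//1),interpolation=cv2.INTER_CUBIC)
v=np.vstack([r(a),r(b)]); cv2.imwrite('pics/fin.png',cv2.resize(v,None,fx=.66,fy=.66))"
```

```text
t 19.9 tool bay mm [-209.6   52.9] z 116.0 yaw rel 0.918 tilt [-0.     0.002] F [ 0.6 -1.7  0.3] grip 0.000
batten c -10.8 11.9 alpha -0.6 cost 199 red [409, 720] +y end [-12.  121.9] -y end [ -9.7 -98.1]
```

View pics/fin.png

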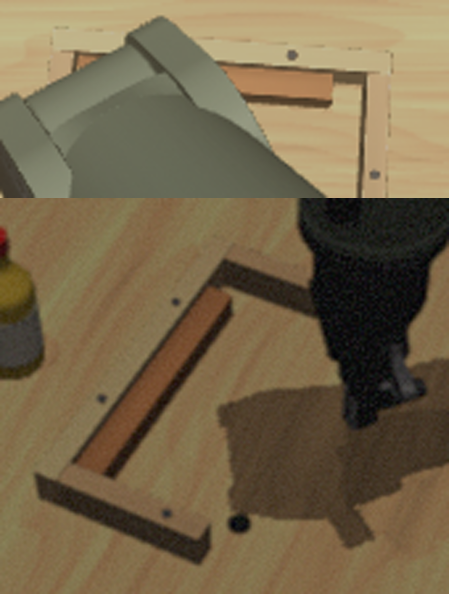

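The picture shows the batten flat against the back fence along its whole length. The fit gives x of about -11 mm, y of about +12 mm and an angle of -0.6°, and the bystanders weren't touched. I'll hand it in.

```bash
python3 -c "
from h import *
print(bot.job_done())"
```

```text
the job is handed in; nothing more can be done
None
```

I pushed the batten home flat along the bay's back fence and handed the job in at about 20 s on the robot's clock; the last camera fit put it at x ≈ -11 mm, y ≈ +12 mm and 0.6° off parallel, all within limits, but the hand-in returned no verdict.

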